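Load the specimen canister into the label scanner

ROBOT

A 7-joint arm with a two-finger parallel gripper is mounted at the origin on the work surface. World frame = base frame: x ahead of the robot, y to its left, z up, the work surface at z = 0. Lengths are in mm, angles in rad, forces in N, time in s.
With the tool pointing down it reaches from about 400 to 900 mm from the base axis. Payload 5.6 kg.
Tool frame: the origin (TCP) lies midway between the tips of the shut fingers; the grasp point (between the pads) lies 19 mm behind it; z points along the fingers, y is the line along which they close (so a half turn about z gives the same grasp; the last joint's range is limited). The gripper opens to 92 mm and grips with 3 to 60 N. Pads are 20 mm wide; open, the fingers measure 128 mm over their backs; the gripper's body (75 mm by 189 mm) begins 69 mm behind the grasp point.
Start: joints at [1.132, 0.468, -0.012, 1.603, 0.006, 1.071, -0.056], TCP at [250.566, -599.772, 214.592] pointing down, gripper open.
Joint ranges: [-2.53, 2.53], [-0.31, 2.02], [-1.57, 1.55], [0.28, 2.44], [-1.29, 4.43], [0.15, 1.84], [-2.92, 2.92]. Speed limits (rad/s): [2.57, 2.57, 3.14, 3.14, 3.14, 3.14, 3.14].

INTERFACE

Orientations are given as a rotation vector (axis times angle).
In Python, from cell import robot, grip, kin, viewer gives the robot as it stands. Calls block until the motion is done:
- robot.movep(position, orientation): joint-space move of the TCP to a pose.
- robot.servo_line(position, feed=150, rotation=None): straight line of the TCP; rotation=None keeps the orientation; feed is the mean speed in mm/s.
- robot.goto_joints(angles): joint-space move.
- grip(opening, newtons=None): opening from 0.0 (shut) to 1.0 (fully open); newtons is the grip in N (None keeps the last); returns when the fingers have stopped.
- robot.hold(seconds).
- kin.ik(position, orientation): joint angles nearest the present ones, or None.
- robot.observe(): the state.
- viewer.read_camera(name): name is "scene" or "top" or "wrist"; returns the picture (384x512x3 uint8, red, green, blue); there is no depth.
- viewer.camera_info(name): a dict with "camera_matrix" (3x3 intrinsics, pixels), "R" (3x3) and "t" (3): a world point X has camera coordinates R X + t. Camera axes: x right, y down, z forward; pixel columns grow to the right and rows downward; lengths in mm; the calibration is good to about 2 mm. A picture is of the moment at which its call begins: read the wrist's pose just before it. camera_info takes no time and is no camera call; for the wrist camera it gives the pose at the moment of the call.
A pose or a line that the arm cannot do raises robot.IKError and nothing moves.
- robot.job_done(): hands the job in; it is judged then, once.
Trained networks look in the newest picture that a camera, given by its name, has taken for a name from the list of things; names that differ only in an ending like _2 or _b are one class to them, and where a whole thing is asked for, a point or a joint stands for the part that bears it (a point fixed in the world has none). Each returns a list of dicts, best first, with "confidence" (0 to 1); they miss things now and then, are a little off and sometimes report something else, mostly with a low value. They report only what shows in the picture. A call takes as long as a camera call.
- viewer.silhouettes(name, camera): "mask" (384x512 bool, what is visible of it).
- viewer.pinpoint(name, camera): "at" ([x, y, z] in mm, in the coordinates of the camera as it stood for that picture, good to about 4 mm: a listed point, or the origin of a listed thing).
The state is a dict: "t": time; "joints": joint angles; "joint_velocities": joint speeds; "joint_torque": joint torques, N m; "tcp_pos": TCP position; "tcp_rot": TCP orientation; "contact_force": force on the tool from outside, world axes, zero at the start; "wrist_torque": the same for the moment, N m; "grip_width": opening from 0.0 (shut) to 1.0 (fully open); "grip_force": force on a finger pad.
Only numpy, scipy, OpenCV 4.12 (cv2) and the standard library are available. Lean on these libraries where they do the work, as an engineer would, in place of code of your own. Each camera call takes 0.05 s, during which the arm holds its last target. There are 200 camera calls.

TASK

Stand the labelled specimen canister upright in the scanner's guide cup with its label plate facing the scanner window, and feel for the turn at which its three feet drop into the cup's floor, so that it sits fully home with its dark depth line at the cup's rim. Then let go of it. Keep the canister upright all the way and leave the plain canister, the jar and the wooden box where they are.

Things in the scene. Friction and masses are not known exactly. Their poses are not given: they have to be found in the camera images.
- canister_mid (a point): Centre of the specimen canister, 61 mm above the ends of its feet. Loose upright round aluminium cylinder, 48 mm in diameter, 122 mm tall, 0.25 to 0.5 kg, on the bench. z up along it, x out through its label. Its lowest 8 mm are three round feet, 7 mm thick, on an 18 mm radius at 0, 100 and 220 degrees anticlockwise from the label (seen from above). Grip it at any angle round its upper 35 mm.
- label (a point): Centre of the label plate's face on the canister's side, 26 mm out from the axis and 65 mm above the ends of the feet; axes as the canister. Raised plate, 26 mm wide, 32 mm high, with a paper bar label. A rib on the canister's top points to this side. A dark depth line runs round the canister 42 mm above the ends of its feet.
- cup (a point): Centre of the rim of the fixed round aluminium guide cup, 54 mm above the bench. z up, x level towards the scanner window. Cup 82 mm across outside, bore 50 mm, mouth flared to 56 mm over its top 6 mm. With the canister fully home its centre is 19 mm above this point and its depth line at the rim; with its feet standing on the floor beside the pockets it is 8 mm higher.
- cup_floor (a point): Centre of the cup's flat steel floor, 34 mm below the rim; axes as the cup. It has three pockets, 10.4 mm wide, 10 mm deep, laid out like the feet. It was clamped by hand: the one turn at which the feet drop in lies up to 17 degrees either side of the label facing squarely along x and is not measured; it has only 3 to 6 degrees of play each way. The canister's underside then rests on this floor.
- window (a point): Centre of the scanner window, 95 mm from the cup's axis along x and 77 mm above the bench; axes as the cup. It is in the face of the fixed white scanner block, 85 mm deep, 84 mm wide, top 108 mm above the bench.
- plain_canister: bystander: loose plain aluminium cylinder without label, 58 mm in diameter, 85 mm tall; origin under its centre
- jar: bystander: loose amber jar with black lid, 60 mm in diameter, 90 mm tall; origin under its centre
- mount_box: bystander: loose open wooden box of specimen mounts, 90 x 120 x 30 mm; origin under its centre

How it is judged:
By the outcome, as a careful person would: the job done as asked, in the order asked, and still so for the second after the job is handed in, with the robot touching nothing.
It also fails if it takes over 51 s, if anything falls off the work surface, if the arm or the gripper's body presses on something with over 40 N, if the wrist force passes 120 N, or if a joint passes its speed limit or range.

## Working session

There is one attempt and no reset: what is moved stays moved. The work goes in short steps, each a Python script; the robot and the scene stay as the last script left them, time stands still between calls to the robot, and variables do not carry over. Pictures are saved under pics/ and viewed, at most 10 in all, crops included, and the job is handed in when it is done.

```bash
ls; mkdir -p pics; cat > h.py <<'E'
import numpy as np, cv2
from cell import robot, grip, kin, viewer
from scipy.spatial.transform import Rotation as Rn
def snap(cam,fn=None):
    i=viewer.camera_info(cam); p=viewer.read_camera(cam)
    if fn: cv2.imwrite('pics/'+fn,p[:,:,::-1])
    return p,{k:np.array(i[k]) for k in('camera_matrix','R','t')}
def find(name,cam,info):
    out=[]
    for d in viewer.pinpoint(name,cam)[:3]:
        c=np.array(d['at']); out.append((round(d['confidence'],2),np.round(info['R'].T@(c-info['t']),1)))
    return out
def ray(info,u,v,z):
    d=info['R'].T@np.linalg.inv(info['camera_matrix'])@[u,v,1]; o=-info['R'].T@info['t']
    return o+d*(z-o[2])/d[2]
def px(info,X):
    c=info['R']@np.array(X)+info['t']; q=info['camera_matrix']@c; return q[:2]/q[2]
E
python3 - <<'E'
from h import *
for cam in('top','scene'):
    p,i=snap(cam,cam+'0.png')
    for n in('canister_mid','label','cup','window','plain_canister','jar','mount_box'): print(cam,n,find(n,cam,i))
    print(i['R'].round(2).tolist(),i['t'])
s=robot.observe(); print(s['t'],s['tcp_rot'],s['contact_force'],s['grip_width'])
E
```

```text
pics
top canister_mid [(0.64, array([ 508.7, -247.4,   61.1]))]
top label [(0.93, array([ 481.6, -251.3,   69.4]))]
top cup [(0.55, array([574.7, 120.7,  52.6])), (0.29, array([7.49e+02, 9.26e+01, 3.00e-01])), (0.27, array([ 697.3, -292. ,    6.1]))]
top window [(0.73, array([ 6.838e+02, -8.980e+01, -4.000e-01])), (0.58, array([594.3, 213.1,  75.7]))]
top plain_canister [(0.7, array([ 699.7, -295.2,    6.3]))]
top jar [(0.7, array([ 6.842e+02, -8.500e+01, -6.000e-01]))]
top mount_box [(0.61, array([749.8,  93.1,   4.1]))]
[[-0.0, -1.0, 0.0], [-0.99, 0.0, -0.12], [0.12, -0.0, -0.99]] [-36.34633521 614.10737354 837.68425858]
scene canister_mid [(0.84, array([ 509.5, -246. ,   58.4])), (0.35, array([ 490.6, -248.5,   65.4]))]
scene label [(0.75, array([ 491.5, -244.7,   65.9]))]
scene cup [(0.62, array([575.6, 120.6,  56.3]))]
scene window [(0.77, array([594. , 213.5,  77.8]))]
scene plain_canister [(0.7, array([ 701. , -291.9,   -4.4]))]
scene jar [(0.91, array([ 6.882e+02, -9.120e+01, -1.000e-01]))]
scene mount_box []
[[-0.36, 0.93, 0.01], [0.75, 0.3, -0.6], [-0.56, -0.21, -0.8]] [ 250.18495019 -396.47483674 1297.9179787 ]
0.8 [ 3.08019588e+00  6.17489320e-01 -1.44454238e-05] [0.87147765 0.46914295 0.05294794] 0.9981686095833588
```

View pics/top0.png

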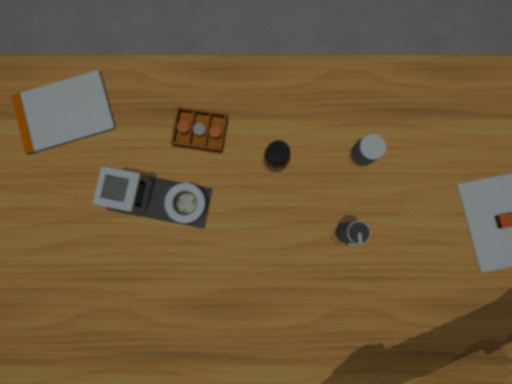

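View pics/scene0.png

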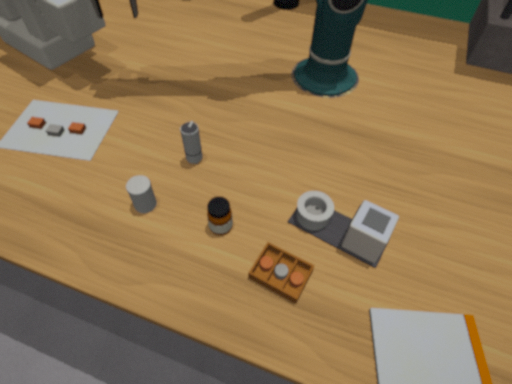

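```bash
cat >> h.py <<'E'
def down(yaw): return (Rn.from_euler('z',yaw,degrees=True)*Rn.from_euler('x',180,degrees=True)).as_rotvec()
E
python3 - <<'E'
from h import *
i=viewer.camera_info('wrist'); s=robot.observe()
T=Rn.from_rotvec(s['tcp_rot']); o=-np.array(i['R']).T@i['t']
print('cam in tool',T.inv().apply(o-s['tcp_pos']).round(1),(T.inv().as_matrix()@np.array(i['R']).T)[:,2].round(2),'yaw',(T*Rn.from_euler('x',180,degrees=True).inv()).as_euler('zyx',degrees=True).round(1))
for n,p in(('can',[509,-247,150]),('canhi',[509,-247,330]),('cup',[575,121,150])):
    for y in range(-180,180,30):
        q=kin.ik(p,down(y)); print(n,y,None if q is None else np.round(q,2))
print(robot.observe()['t'])
E
```

```text
cam in tool [  79.4    0.5 -169.6] [-0.28 -0.    0.96] yaw [22.7 -0.  -0. ]
can -180 [ 0.91  0.5  -0.67  1.84  0.38  0.93  1.64]
can -150 [ 1.27  0.87 -1.33  1.82  0.91  1.23  1.76]
can -120 [ 1.27  0.87 -1.33  1.82  0.91  1.23  2.29]
can -90 [ 0.23  0.4   0.21  1.88 -0.11  0.87 -2.65]
can -60 [ 0.31  0.4   0.1   1.88 -0.05  0.87 -2.18]
can -30 [ 0.39  0.4   0.    1.87 -0.    0.87 -1.7 ]
can 0 [ 0.47  0.41 -0.1   1.86  0.05  0.87 -1.22]
can 30 [ 0.55  0.41 -0.19  1.86  0.1   0.88 -0.74]
can 60 [ 0.63  0.43 -0.3   1.85  0.16  0.88 -0.27]
can 90 [ 0.71  0.44 -0.4   1.85  0.21  0.89  0.21]
can 120 [ 0.78  0.46 -0.49  1.84  0.27  0.9   0.69]
can 150 [ 0.84  0.48 -0.57  1.84  0.32  0.92  1.17]
canhi -180 [ 0.94  0.31 -0.68  1.64  0.2   1.27  1.79]
canhi -150 [ 1.3   0.56 -1.31  1.62  0.55  1.39  2.03]
canhi -120 [ 1.3   0.56 -1.31  1.62  0.55  1.39  2.55]
canhi -90 [ 0.31  0.23  0.09  1.68 -0.02  1.24 -2.73]
canhi -60 [ 0.38  0.23  0.01  1.67 -0.    1.24 -2.22]
canhi -30 [ 0.44  0.23 -0.06  1.67  0.01  1.24 -1.72]
canhi 0 [ 0.51  0.24 -0.14  1.66  0.04  1.24 -1.21]
canhi 30 [ 0.57  0.24 -
[... 169 characters left out ...]
5  0.14  1.26  0.8 ]
canhi 150 [ 0.87  0.29 -0.59  1.64  0.17  1.26  1.3 ]
cup -180 [ 0.34  0.59 -0.82  1.78  0.5   1.    0.89]
cup -150 [ 0.5   0.74 -1.11  1.77  0.74  1.12  1.24]
cup -120 [ 0.59  0.91 -1.33  1.76  0.93  1.26  1.63]
cup -90 [ 0.59  0.91 -1.33  1.76  0.93  1.26  2.16]
cup -60 [-1.05  0.69  1.12  1.87 -0.71  1.06 -2.26]
cup -30 [ 0.02  0.47 -0.37  1.8   0.21  0.91 -2.53]
cup 0 [ 0.15  0.51 -0.55  1.79  0.32  0.94 -2.1 ]
cup 30 [ 0.19  0.52 -0.6   1.79  0.36  0.95 -1.61]
cup 60 [ 0.23  0.54 -0.66  1.78  0.39  0.96 -1.11]
cup 90 [ 0.25  0.54 -0.68  1.78  0.41  0.96 -0.6 ]
cup 120 [ 0.27  0.56 -0.72  1.78  0.43  0.97 -0.1 ]
cup 150 [ 0.31  0.57 -0.77  1.78  0.47  0.98  0.4 ]
0.8
```

```bash
python3 - <<'E'
from h import *
robot.movep([509,-247,235],down(150))
p,i=snap('wrist','w1.png')
print(find('canister_mid','wrist',i),find('label','wrist',i),robot.observe()['t'])
m=viewer.silhouettes('canister_mid','wrist')
print([ (d['confidence'],d['mask'].sum(),np.argwhere(d['mask']).mean(0)) for d in m])
for z in(122,0): print(z,px(i,[509,-247,z]).round(1))
E
```

```text
[(0.55, array([ 508.3, -247.2,   63. ]))] [(0.74, array([ 482.3, -249.9,   69.3])), (0.66, array([683.8, -86.2,   0.9])), (0.3, array([ 507.6, -245.7,   61.4]))] 2.5583
[(0.89, np.int64(2343), array([186.28510457, 260.5522834 ]))]
122 [259.7 192.7]
0 [259.4 169.2]
```

View pics/w1.png

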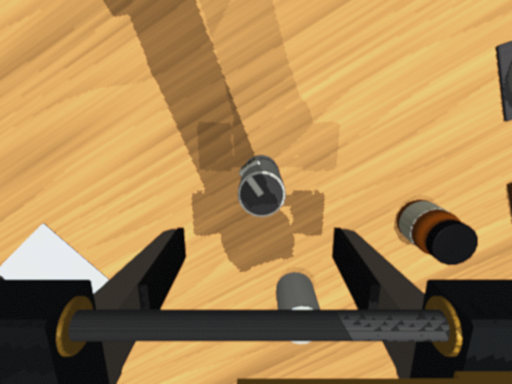

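```bash
python3 - <<'E'
from h import *
im=cv2.imread('pics/w1.png'); c=im[145:230,215:310]
cv2.imwrite('pics/w1c.png',cv2.resize(c,None,fx=6,fy=6,interpolation=cv2.INTER_CUBIC))
i={k:np.array(v) for k,v in viewer.camera_info('wrist').items() if k in('camera_matrix','R','t')}
np.savez('w1.npz',**i)
for a in (180,184,188,192):
    print(a,[px(i,[509+r*np.cos(np.radians(a)),-247+r*np.sin(np.radians(a)),122]).round(1).tolist() for r in(0,24)])
E
```

```text
180 [[259.2, 192.8], [246.7, 172.0]]
184 [[259.2, 192.8], [245.3, 172.9]]
188 [[259.2, 192.8], [243.9, 173.9]]
192 [[259.2, 192.8], [242.6, 175.0]]
```

View pics/w1c.png

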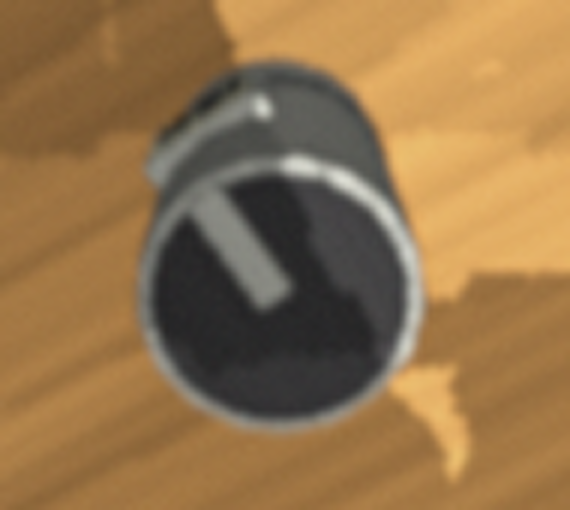

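```bash
python3 - <<'E'
from h import *
f=np.load('w1.npz'); f={k:f[k] for k in f}
g=ray(f,262,193.8,122); print(g)
g=(g[:2]+[508.5,-247])/2
robot.servo_line([*g,87],feed=150)
grip(0.0,30)
s=robot.observe(); print(s['t'],s['grip_width']*92,s['grip_force'],s['contact_force'],s['tcp_pos'])
robot.servo_line([*g,195],feed=150)
robot.servo_line([509,60,195],feed=120,rotation=down(43.3))
p,i=snap('wrist','w2.png'); np.savez('w2.npz',**i)
print(find('cup','wrist',i),find('window','wrist',i),find('canister_mid','wrist',i),find('label','wrist',i))
m=viewer.silhouettes('cup','wrist')
print([ (d['confidence'],d['mask'].sum(),np.argwhere(d['mask']).mean(0)) for d in m])
s=robot.observe(); print(s['t'],s['grip_width']*92,s['contact_force'])
E
```

```text
[ 511.2960455  -245.17222271  122.        ]
4.475 47.66316348340859 30.000111758708954 [-0.23974894  0.24850457  0.52027053] [ 509.90139782 -246.12559587   87.03655423]
[] [(0.82, array([591.1, 213.9,  81. ]))] [] [(0.56, array([508.9,  83.9, 178.5]))]
[(0.76, np.int64(13082), array([ 61.8238037 , 231.20073383]))]
8.3417 47.954895204023146 [-0.12397431  0.07977687 -4.13225422]
```

View pics/w2.png

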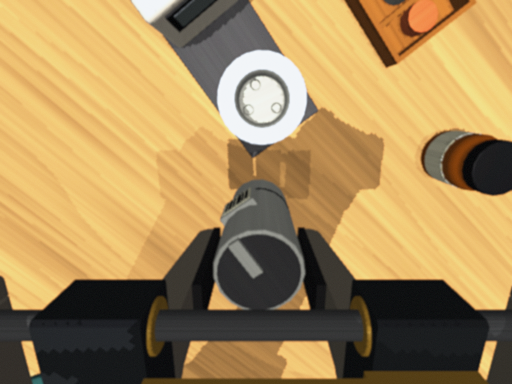

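```bash
python3 - <<'E'
from h import *
im=cv2.imread('pics/w2.png'); f=np.load('w2.npz'); f={k:f[k] for k in f}
g=cv2.cvtColor(im,cv2.COLOR_BGR2GRAY)
hsv=cv2.cvtColor(im,cv2.COLOR_BGR2HSV)
m=((hsv[...,1]<60)&(hsv[...,2]>190)).astype(np.uint8); m[:,:190]=0;m[160:]=0;m[:,320:]=0
n,l,st,ce=cv2.connectedComponentsWithStats(m); k=1+st[1:,4].argmax(); print(st[k],ce[k])
cs,_=cv2.findContours((l==k).astype(np.uint8),cv2.RETR_EXTERNAL,cv2.CHAIN_APPROX_NONE)
P=np.array([ray(f,*q,54)[:2] for q in max(cs,key=len)[:,0]])
(c,r)=cv2.minEnclosingCircle(P.astype(np.float32)); print('outer',c,r, P.mean(0))
A=np.c_[2*P,np.ones(len(P))]; x=np.linalg.lstsq(A,(P**2).sum(1),rcond=None)[0]; print('fit',x[:2],np.sqrt(x[2]+x[:2]@x[:2]))
# rectified floor view at z=20, 0.2mm/px, world x right, y up
c=x[:2]; N=300; s=0.2
# metric warp from the z=20 plane
W=np.float32([[c[0]+dx,c[1]+dy,20] for dx,dy in((-30,-30),(30,-30),(30,30),(-30,30))])
H=cv2.getPerspectiveTransform(np.float32([px(f,w) for w in W]),np.float32([[0,600],[600,600],[600,0],[0,0]]))
o=cv2.warpPerspective(im,H,(600,600),flags=cv2.INTER_CUBIC)
cv2.imwrite('pics/floor.png',o)
E
```

```text
[ 217   50   90   95 4228] [261.67289499  96.26017029]
outer (577.1521606445312, 118.74480438232422) 44.879276275634766 [577.86291508 119.46124507]
fit [577.26402011 118.95446674] 44.205629998049716
```

View pics/floor.png

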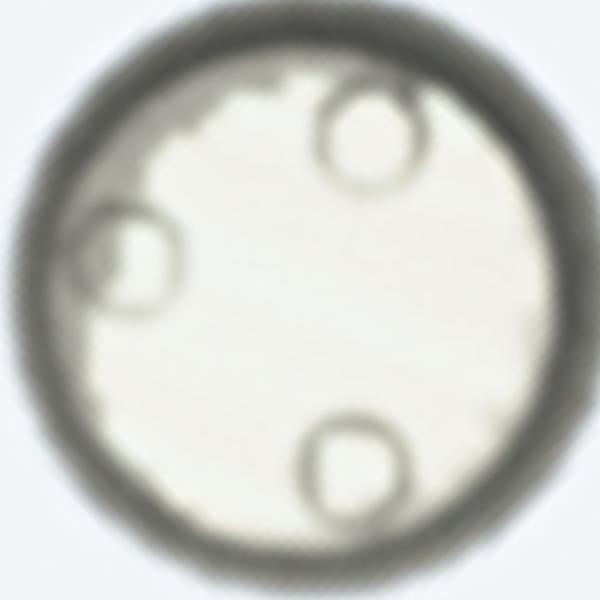

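```bash
python3 - <<'E'
from h import *
im=cv2.imread('pics/w2.png'); f=np.load('w2.npz'); f={k:f[k] for k in f}
c=np.array([577.264,118.954])
px3=np.array([[370,137],[125,260],[355,473]])
Q=np.c_[c[0]-30+px3[:,0]/10,c[1]+30-px3[:,1]/10]
M=18*np.c_[np.cos(np.radians([0,100,220])),np.sin(np.radians([0,100,220]))]
z=lambda a:a[:,0]+1j*a[:,1]
q,m=z(Q),z(M); k=((q-q.mean())*np.conj(m-m.mean())).sum(); k/=abs(m-m.mean())@abs(m-m.mean())
ctr=q.mean()-k*m.mean(); print('scale',abs(k),'turn',np.degrees(np.angle(k)),'centre',ctr,'resid',abs(q-ctr-k*m))
c=np.array([509,60.]);zt=195-87+122
W=np.float32([[c[0]+dx,c[1]+dy,zt] for dx,dy in((-30,-30),(30,-30),(30,30),(-30,30))])
H=cv2.getPerspectiveTransform(np.float32([px(f,w) for w in W]),np.float32([[0,600],[600,600],[600,0],[0,0]]))
cv2.imwrite('pics/top1.png',cv2.warpPerspective(im,H,(600,600),flags=cv2.INTER_CUBIC))
E
```

```text
scale 0.9979733245597088 turn 67.15324730464057 centre (577.3444180054416+118.82606201186218j) resid [0.13776949 0.14948865 0.12186426]
```

View pics/top1.png

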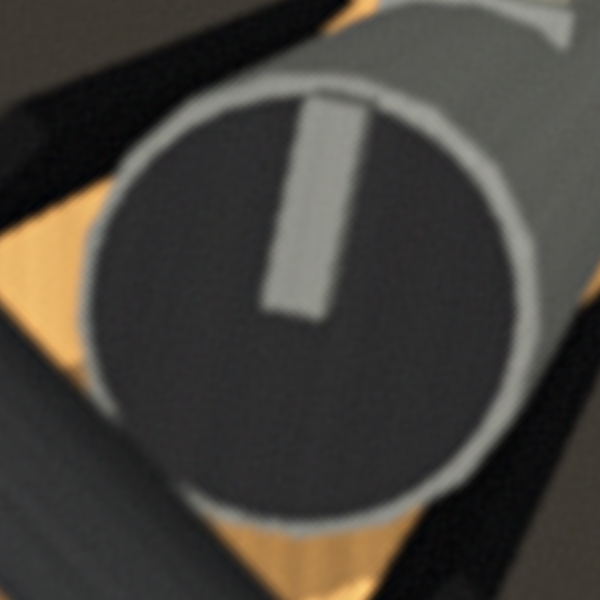

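```bash
cat >> h.py <<'E'
def desc(x,y,z0,z1,step=3,feed=40,lim=15,gain=0.06,ref=None):
    """lower step by step, easing sideways off the wall; stop on an upward push"""
    z=z0; ref=np.array(ref)
    while z>z1:
        z=max(z-step,z1); robot.servo_line([x,y,z],feed=feed)
        s=robot.observe(); F=np.array(s['contact_force'])-ref
        print(round(s['t'],2),round(x,1),round(y,1),round(z,1),s['tcp_pos'].round(1) if hasattr(s['tcp_pos'],'round') else s['tcp_pos'],F.round(1),np.round(s['wrist_torque'],2))
        if F[2]>lim: return x,y,z,False
        if np.hypot(*F[:2])>3: x+=np.clip(gain*F[0],-.7,.7); y+=np.clip(gain*F[1],-.7,.7)
    return x,y,z,True
E
python3 - <<'E'
from h import *
robot.servo_line([576.4,119.3,195],feed=120,rotation=down(31.75))
robot.servo_line([576.4,119.3,147],feed=120)
robot.hold(0.1)
ref=robot.observe()['contact_force']; print(ref); np.save('ref.npy',ref)
snap('wrist','w3.png')
print(desc(576.4,119.3,147,111,ref=ref))
E
```

```text
[ 0.64012689  0.2379818  -4.58838971]
10.19 576.4 119.3 144 [576.3 119.2 144.1] [-0.9 -0.5 -0. ] [-0.04 -0.02  0.01]
10.44 576.4 119.3 141 [576.2 119.2 140.7] [-0.5 -0.7 -0.2] [-0.03 -0.01  0.06]
10.69 576.4 119.3 138 [576.2 119.2 137.7] [-1.   0.2 -0.2] [-0.02 -0.01  0.03]
10.94 576.4 119.3 135 [576.2 119.3 134.7] [-0.9 -0.  -0.5] [-0.01 -0.02  0.03]
11.19 576.4 119.3 132 [576.2 119.2 131.8] [-1.2  0.9 -0.2] [-0.01 -0.01  0.02]
11.44 576.4 119.3 129 [576.2 119.2 128.7] [-0.3 -1.1  0.1] [-0.04 -0.02 -0.03]
11.69 576.4 119.3 126 [576.4 119.3 125.8] [ 0.1 -0.9 -0.2] [0.01 0.   0.08]
11.94 576.4 119.3 123 [576.3 119.3 122.8] [-0.6  0.3 -0.4] [-0.   -0.08  0.  ]
12.19 576.4 119.3 120 [576.4 119.3 119.8] [-1.1  0.6  0.8] [-0.03 -0.07 -0.06]
12.44 576.4 119.3 117 [576.3 119.3 116.8] [-0.7 -0.4  0.1] [-0.01 -0.03 -0.02]
12.69 576.4 119.3 114 [576.3 119.3 113.8] [-0.4  0.5  0.3] [ 0.   -0.06 -0.  ]
12.94 576.4 119.3 111 [576.3 119.3 110.8] [ 0.6  0.  -0.1] [ 0.03 -0.06  0.02]
(576.4, 119.3, 111, True)
```

Sliding freely inside the bore (feet at 24 mm). Now feel for the floor and pockets.

```bash
python3 - <<'E'
from h import *
ref=np.load('ref.npy')
print(desc(576.4,119.3,111,98.5,step=1.5,feed=25,lim=8,ref=ref))
E
```

```text
13.19 576.4 119.3 109.5 [576.3 119.3 109.4] [-0.4  0.1 -0.4] [ 0.01 -0.09 -0.03]
13.44 576.4 119.3 108.0 [576.3 119.3 107.9] [-0.8 -0.7  0.4] [ 0.03 -0.08  0.01]
13.69 576.4 119.3 106.5 [576.3 119.3 106.4] [-0.4 -0.3  0.2] [-0.   -0.04  0.02]
13.94 576.4 119.3 105.0 [576.4 119.3 104.9] [-1.  -0.   0.7] [-0.   -0.06  0.02]
14.19 576.4 119.3 103.5 [576.3 119.3 103.4] [-1.3 -0.2  0.3] [-0.01  0.    0.  ]
14.44 576.4 119.3 102.0 [576.3 119.3 101.9] [-0.6 -0.   0.2] [ 0.01 -0.06  0.02]
14.69 576.4 119.3 100.5 [576.4 119.3 100.4] [-0.4 -0.1  0.1] [ 0.04 -0.07  0.05]
14.94 576.4 119.3 99.0 [576.6 119.3  99.1] [-0.3 -0.4  1.1] [-0.07 -0.09  0.03]
15.19 576.4 119.3 98.5 [576.6 119.4  99.1] [-2.4 -0.3  6.3] [-0.08  0.25 -0.01]
(576.4, 119.3, 98.5, True)
```

```bash
python3 - <<'E'
from h import *
robot.servo_line([576.4,119.3,98.9],feed=20)
grip(1.0)
robot.servo_line([576.4,119.3,240],feed=120)
robot.hold(0.2)
p,i=snap('wrist','w4.png'); print(find('canister_mid','wrist',i),find('label','wrist',i))
p2,j=snap('scene','s4.png'); print(find('canister_mid','scene',j),find('label','scene',j))
c=p2[150:270,260:420]
a=cv2.resize(p[60:300,130:400],(450,400)); b=cv2.resize(c,(340,400),interpolation=cv2.INTER_CUBIC) if 0 else cv2.resize(c,(340,255),interpolation=cv2.INTER_CUBIC)
o=np.zeros((400,790,3),np.uint8); o[:,:450]=a; o[:255,450:]=b; cv2.imwrite('pics/fin.png',o[:,:,::-1])
s=robot.observe(); print(s['t'],s['contact_force'],s['grip_width'])
E
```

```text
[(0.69, array([574.6, 122.7,  74.2]))] [(0.79, array([584.8, 142.9,  79.6])), (0.3, array([685.1, -90.2,  -2.7]))]
[(0.65, array([573. , 116.4,  76.3]))] [(0.59, array([589.2, 143.9,  78.3])), (0.3, array([ 697. , -288.4,   -2.9]))]
18.05 [ 0.34967275 -0.08831993  0.7394092 ] 0.9985208188241166
```

View pics/fin.png

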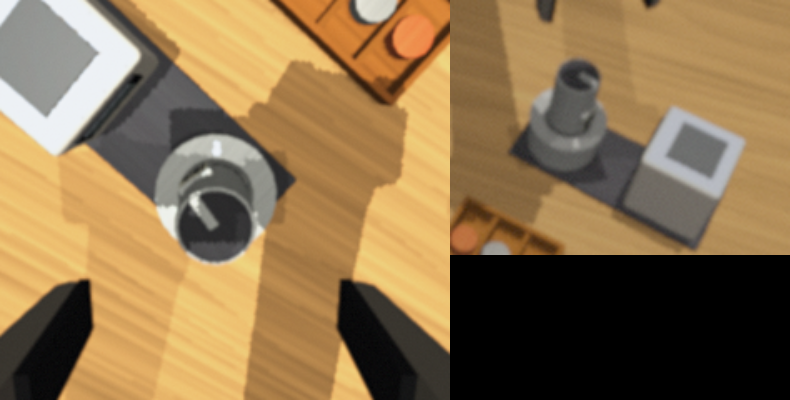

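The picture shows the canister upright in the cup. Its rib (about 205,210) and label point to the scanner window, and the open fingers are well clear. The networks put its centre at z = 74–76 mm. Fully home is 73 mm and standing beside the pockets would be 81 mm, so it is home, which agrees with the arm feeling the floor at its home height.

```bash
python3 -c "
from h import *
print(robot.job_done())"
```

```text
the job is handed in; nothing more can be done
None
```

The canister is upright and fully home in the guide cup, feet in the pockets and label turned about 11° off square to the window; it is released, nothing else was touched, and the job was handed in at about 18 s.

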